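# Shadow a gemstone on the light base: daylight filter home, sprung shutter held half open

### The job

On the gem light base, with the sprung shutter still shut, slide the blue thumb grip of the filter all the way to its end stop at the blue-dot end of its slot, so that the blue daylight filter sits under the light well. Then draw the orange thumb grip of the shutter open against its spring to half travel, so that the blade's leading edge runs across the middle of the well, level with the red ticks, and finish while still holding it there: do not let go. Keep off the clamped stone and leave the things around the base where they are.

Things in the scene. Friction and masses are not known exactly. Their poses are not given: they have to be found in the camera images.
- light_base: Gem light base fixed to the table: white housing, grey deck, 220 (x) x 300 (y) x 70 high mm. Origin: centre of its underside; +x from its front (near the robot) to its back, +y to its left seen from the robot, +z up. Both thumb grips slide along its y. Guide rails, 7 high, stand on the deck at x = -10 and 60; a spring barrel, up to 18 above the deck, lies along y at x = 77.
- well_center (a point): Centre of the round light well (48 mm across) in the deck of the light base, at deck height, at (25, 30, 70) mm in the frame of light_base. A red tick on either guide rail is level with it in y. Axes as light_base.
- filter (a joint): Travel of the filter slide in m: 0 at the white-dot end (base -y), 0.060 at its end stop at the blue-dot end (base +y). Starts somewhere in the first 20 mm. Plain friction of about 2 N; it stays where it is left.
- filter_grip_mid (a point): Grip point of the blue filter thumb grip, an upright tab near the front of the deck: 12 thick along the slide (base y), 26 along base x, from 2 to 40 above the deck. The point is in its middle, 28 above the deck, and moves with it; at joint filter = 0 it is at (-68, -40, 98) mm in the light_base frame. Pinch it from above, fingers closing along base y, or push it.
- shutter_travel (a joint): Opening travel of the shutter in m: 0 shut (blade covers the well), 0.060 fully open at its stop; it opens towards base -y. Half travel is 0.030. Spring closes it: about 2.5 N at 0, 7.9 N at half, 13.3 N at full (180 N/m); it shuts by itself when let go.
- shutter: The sprung shutter: black blade in the rails with the orange thumb grip on its tail, an upright tab 12 thick along the slide (base y), 26 along base x. Origin at the foot of the tab, 73 above the underside of the base; the tab stands from 2 to 40 above it. Shut, the origin is at (25, -65, 73) mm in the light_base frame; it moves with the shutter. Axes as light_base.
- shutter_grip_mid (a point): Grip point of the shutter thumb grip, on its middle plane, 26 above its foot (99 above the table), moving with it. Take it from above with the fingers closing along base y. Axes as light_base.
- shutter_edge (a point): Middle of the leading edge (white line) of the black shutter blade, on its upper side. Shut, it is 30 mm past the well centre on the base +y side; at half travel it is level with the well centre in base y.
- stone_holder: Stone holder fixed to the base: an 18 thick steel post, 34 high, on the deck at (95, 105) mm of the light_base frame, with a wire arm that holds a violet stone (16 across) over the centre of the well, 17 to 31 above the deck. Origin and axes as light_base. Do not touch.
- loupe: Folded steel loupe, 34 x 22 x 16 mm, lying to the left of the base. Origin under its centre. Leave alone.
- vial: Upright clear bead vial with white cap, 29 across, 69 high, to the left of the base. Origin under its centre. Leave alone.
- ring_box: Green ring box, 53 x 49 x 43 mm, to the left of the base. Origin under its centre. Leave alone.
- stone_tray: White tray of cabochons, 130 x 90 x 20 mm, to the right of the base. Origin under its centre. Leave alone.
- caliper: Digital caliper lying flat, 200 long, 15 high, at the right of the table, clear of the base. Origin under its middle. Leave alone.
- tweezers: Steel tweezers lying flat, 130 x 9 x 9 mm, at the front left of the table. Origin under its centre. Leave alone.
- bead_box: Blue bead box with clear lid, 112 x 77 x 30 mm, at the left of the table. Origin under its centre. Leave alone.

How it is judged:
On the way, in this order (a step that is already met when the one before it is completed fails the run):
1. filter slide at its blue end stop while the shutter is still shut (value of joint filter above 0.057 m and value of joint shutter_travel below 0.005 m), for 0.2 s.
2. shutter held at half travel by the gripper (value of joint shutter_travel between 0.0255 and 0.0345 m and contact force between the fingers and shutter above 3 N), for 0.5 s.
At the end, for the whole second after the job is handed in: the filter slide is within 3 mm of its blue end stop; the shutter stands still at half travel, 30 mm +- 4.5 mm, held there by the gripper's fingers on its thumb grip (more than 3 N of contact); nothing else holds it (all of step 2 and value of joint filter above 0.057 m and velocity of joint shutter_travel between -0.01 and 0.01 m/s); the arm keeps its last pose, push and grip.
It fails at once if the stone holder or its stone is touched (contact force between any of the fingers, the arm and stone_holder above 1 N).
It fails at once if something standing around the base is shifted by more than 15 mm (distance of any of loupe, vial, ring_box, stone_tray, caliper, tweezers, bead_box from where it was at the start of the episode above 0.015 m).
It also fails if it takes over 43 s, if anything falls off the work surface, if the arm or the gripper's body presses on something with over 40 N, if the wrist force passes 120 N, or if a joint passes its speed limit or range.

### The arm

A 6-joint arm with a two-finger parallel gripper is mounted at the origin on the work surface. World frame = base frame: x ahead of the robot, y to its left, z up, the work surface at z = 0. Lengths are in m, angles in rad, forces in N, time in s.
With the tool pointing down it reaches from about 0.35 to 0.975 m from the base axis. Payload 4.9 kg.
Tool frame: the origin (TCP) lies between the finger pads; the fingertips stand 14 mm ahead of it and the grasp point (between the pads) lies 5 mm behind it (manip.tcp_to_tips is the distance from the TCP to the fingertips, in m); z points along the fingers, y is the line along which they close (so a half turn about z gives the same grasp; the last joint's range is limited). The gripper opens to 85 mm and grips with 20 to 120 N. Pads are 22 mm wide; open, the fingers measure 114 mm over their backs; the gripper's body (76 mm by 85 mm) begins 54 mm behind the grasp point. The pads swing forward as they close: fully open they stand 13 mm farther back than shut.
Start: joints at [1.016, 0.053, 1.613, -0, 1.476, -0.119], TCP at [0.264, 0.567, 0.245] pointing down, gripper open.
Joint ranges: [-3.01, 3.01], [-1.01, 2.22], [0.06, 2.58], [-1.02, 4.17], [0.09, 2.62], [-3.14, 3.14]. Speed limits (rad/s): [2.57, 2.57, 3.14, 3.14, 3.14, 3.14].

### API

Orientations are given as a unit quaternion [w, x, y, z].
In Python, from plant import manip gives the robot as it stands.
- The arm moves only by the tool servo_tool, never from a script. Its argument "moves" is a list that holds one entry, the list of rows, each a list of 7 numbers: the shift along the tool's x, y, z in mm, then the turn, a rotation vector about the tool's x, y, z in degrees, then the finger opening in mm, from 0 to 85.4. In form: [[[x, y, z, ax, ay, az, fingers], ...]]. A call has 1 to 12 rows; each row shifts and turns the commanded pose from where the row before left it, along the tool's axes as they then stand; what a row does not reach is not made up. A row lasts 1/8 s, in which the tool goes at most 62.5 mm and 10.7 degrees, less where a joint would pass 70% of its speed; a pose out of reach is approached as far as the arm can. A call with a gripper value outside its range is refused whole. The fingers move at their own pace and stop on an object; the grip force is fixed at half the most. Time passes only in rows, so rows that do not move let the fingers close. It gives the time, the measured TCP pose, the force, the opening and the grip force at its end, in the units of the state.
- manip.state(): the state, without advancing time (a new reading comes with each control period).
- manip.grab_frame(name): name is "side" or "top" or "wrist"; returns a dict with "image" (400x640x3 uint8, blue, green, red), "mtx" (3x3 intrinsics, pixels), "eye" and "rotation" of the camera in the world. Camera axes: x right, y down, z forward; pixel columns grow to the right and rows downward; lengths in m; the calibration is good to about 2 mm. A picture is of the moment at which its call begins. There is no depth.
- manip.job_done(): hands the job in; it is judged then, once.
The state is a dict: "time": time; "joint_pos": joint angles; "joint_vel": joint speeds; "joint_efforts": joint torques, N m; "tool_pos": TCP position; "tool_rot": TCP orientation; "contact_force": force on the tool from outside, world axes, zero at the start; "ft_torque": the same for the moment, N m; "gripper_width": opening from 0.0 (shut) to 1.0 (fully open); "grasp_force": force on a finger pad.
Only numpy, scipy, OpenCV 4.12 (cv2) and the standard library are available. Lean on these libraries where they do the work, as an engineer would, in place of code of your own. Each camera call takes 0.05 s, during which the arm holds its last target. There are 200 camera calls.

## Working session

There is one attempt and no reset: what is moved stays moved. The work goes in short steps, Python scripts to look and compute and a tool call to move; the robot and the scene stay as the last step left them, time stands still between calls to the robot, and variables do not carry over. Pictures are saved under pics/ and viewed, at most 10 in all, crops included, and the job is handed in when it is done.

Besides the shell and the picture viewer there is one more tool, called as a command line: name --argument value ..., lists and objects as JSON in quotes. servo_tool: Moves the arm, as the interface text tells. Its arguments: {"type":"object","properties":{"moves":{"type":"array"}},"required":["moves"]}

```bash
mkdir -p pics
cat > h.py <<'E'
import numpy as np, cv2
from plant import manip
def grab(n,f):
    d=manip.grab_frame(n); cv2.imwrite('pics/'+f,d['image']); np.savez('pics/'+f+'.npz',**{k:np.array(d[k]) for k in('mtx','eye','rotation')}); return d
def ray(f,u,v,z):
    d=np.load('pics/'+f+'.npz'); r=d['rotation']@np.linalg.solve(d['mtx'],[u,v,1.]); e=d['eye']; return e+r*(z-e[2])/r[2]
E
python3 - <<'E'
from h import *
for n in('top','side'):
    d=grab(n,n+'1.png'); print(d['eye'],np.round(d['rotation'],3).tolist(),d['mtx'].tolist())
s=manip.state(); print(s)
E
```

```text
[0.30574009 0.0216451  1.69333238] [0.041, -0.702, 0.709, -0.053] [[519.0171684299021, 0.0, 321.182010284603], [0.0, 519.0171684299021, 195.84736063710483], [0.0, 0.0, 1.0]]
[0.24849566 1.10268325 1.31099081] [0.043, -0.101, 0.925, -0.363] [[495.1130379309938, 0.0, 318.75724408394046], [0.0, 495.1130379309938, 200.11776543844496], [0.0, 0.0, 1.0]]
{'time': 0.1, 'joint_pos': array([ 1.01601771e+00,  5.33403478e-02,  1.61418331e+00,  7.61410042e-06,
        1.47601918e+00, -1.18995509e-01]), 'joint_vel': array([ 0.00054843,  0.00136917, -0.00301394,  0.00156831,  0.00047854,
       -0.00030916]), 'joint_efforts': array([ 9.69221401e-05, -3.94906282e+01, -3.71362424e+01, -1.02471045e-04,
        4.03752216e-03, -1.38433086e-05]), 'tool_pos': array([0.26352703, 0.56611596, 0.24413935]), 'tool_rot': array([-3.25893380e-04,  2.16171763e-01,  9.76354863e-01, -9.19025988e-04]), 'contact_force': array([0.69541997, 0.178111  , 0.72710431]), 'ft_torque': array([ 0.07274781,  0.03505378, -0.0076151 ]), 'grasp_force': 0.0, 'gripper_width': 0.9991010536564233}
```

View pics/top1.png

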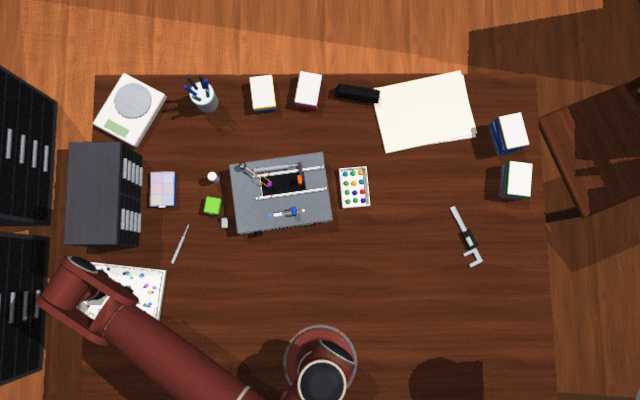

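View pics/side1.png

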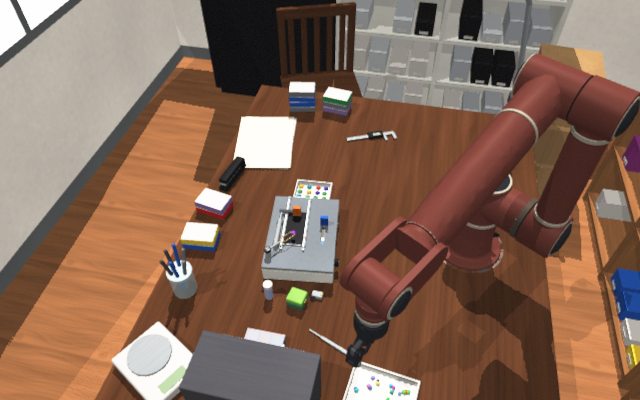

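The top view shows the base deck at about u 230–332, v 153–234. The blue grip is near (293,211) and the orange grip near (300,180). I'll zoom in next.

Run:
```python
import cv2,numpy as np
a=cv2.imread('pics/top1.png')[145:245,220:350]; b=cv2.imread('pics/side1.png')[190:290,255:345]
a=cv2.resize(a,None,fx=5,fy=5,interpolation=2)[:500]; cv2.imwrite('pics/c1.png',cv2.resize(a,None,fx=1,fy=1))
from h import ray
for c in[(230,164),(325,153),(332,221),(236,234)]: print(ray('top1.png',*c,.07))
```

```text
Traceback (most recent call last):
  File "h.py", line 6, in ray
    d=np.load('pics/'+f+'.npz'); r=d['rotation']@np.linalg.solve(d['mtx'],[u,v,1.]); e=d['eye']; return e+r*(z-e[2])/r[2]
                                   ~~~~~~~~~~~~~^~~~~~~~~~~~~~~~~~~~~~~~~~~~~~~~~~~
ValueError: matmul: Input operand 1 has a mismatch in its core dimension 0, with gufunc signature (n?,k),(k,m?)->(n?,m?) (size 3 is different from 4)
```

View pics/c1.png

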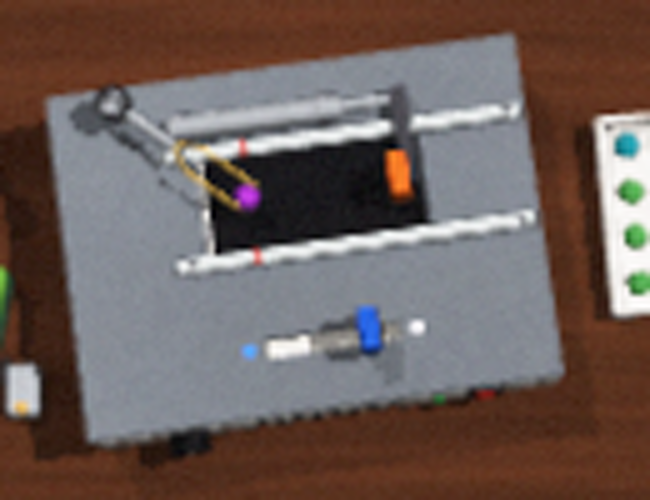

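The crop shows the deck corners at (47,98), (516,35), (564,378) and (90,443). The red ticks are at (242,146) and (257,256). The blue grip top is at (368,328), the orange grip top at (399,174) and the stone at (248,196).

```bash
cat > h.py <<'E'
import numpy as np, cv2
from scipy.spatial.transform import Rotation as R
from scipy.optimize import least_squares
from plant import manip
def rot(q): return R.from_quat(q,scalar_first=True).as_matrix()
def grab(n,f):
    d=manip.grab_frame(n); cv2.imwrite('pics/'+f,d['image']); np.savez('pics/'+f+'.npz',**{k:np.array(d[k]) for k in('mtx','eye','rotation')}); return d
def cam(f): d=np.load('pics/'+f+'.npz'); return d['mtx'],d['eye'],rot(d['rotation'])
def ray(f,u,v,z):
    K,e,C=cam(f); r=C@np.linalg.solve(K,[u,v,1.]); return e+r*(z-e[2])/r[2]
def proj(f,P):
    K,e,C=cam(f); p=(np.atleast_2d(P)-e)@C@K.T; return p[:,:2]/p[:,2:]
def base(b,P):
    c,s=np.cos(b[2]),np.sin(b[2]); P=np.atleast_2d(P)/1000; return np.c_[b[0]+c*P[:,0]-s*P[:,1],b[1]+s*P[:,0]+c*P[:,1],P[:,2]]
E
python3 - <<'E'
from h import *
off=np.array([220,145])
px=np.array([(47,98),(516,35),(564,378),(90,443),(242,146),(257,256)])/5+off-.4
M=[(110,150,70),(110,-150,70),(-110,-150,70),(-110,150,70),(60,30,77),(-10,30,77)]
s=least_squares(lambda b:(proj('top1.png',base(b,M))-px).ravel(),[.6,.1,-.1])
b=s.x; print(b,np.degrees(b[2]),s.fun.round(2)); np.save('base.npy',b)
c,sn=np.cos(b[2]),np.sin(b[2])
for n,p,z in(('blue',(368,328),.11),('orange',(399,174),.113),('stone',(248,196),.101)):
    w=ray('top1.png',*(np.array(p)/5+off-.4),z); d=w[:2]-b[:2]; print(n,w,'base',1000*np.array([c*d[0]+sn*d[1],-sn*d[0]+c*d[1]]))
st=manip.state(); T=rot(st['tool_rot']); print(T.round(3))
for n,p in(('orange',(25,-65,99)),('blue0',(-68,-40,98)),('blue60',(-68,20,98)),('stone',(25,30,94))): print(n,base(b,p))
E
```

```text
[0.5360035  0.12041163 0.12802153] 7.335093319463896 [-0.    0.03 -0.17  0.1  -0.   -0.42 -0.41 -0.23  0.39  0.37  0.2   0.16]
blue [0.47320483 0.07891361 0.11      ] base [-67.58289005 -33.1407772 ]
orange [0.56815482 0.05929911 0.113     ] base [ 24.0858494  -64.71722424]
stone [0.55713281 0.1532279  0.101     ] base [25.14612588 29.85009428]
[[-0.907  0.422 -0.001]
 [ 0.422  0.907 -0.002]
 [ 0.    -0.002 -1.   ]]
orange [[0.56909759 0.05913536 0.099     ]]
blue0 [[0.47366686 0.07205727 0.098     ]]
blue60 [[0.46600654 0.13156625 0.098     ]]
stone [[0.55696874 0.15335792 0.094     ]]
```

The fit is good: residuals are under 0.5 px, and the filter, shutter and stone all land within about 1 mm of the positions given. The filter starts at about 7 mm. I'll align the tool to the base and move over the blue grip.

servo_tool --moves '[[[0, 0, 0, 0, 0, -8.1, 60], [0, 0, 0, 0, 0, -8.1, 60], [0, 0, 0, 0, 0, -8.1, 60], [0, 0, 0, 0, 0, -8.0, 60]]]'

```text
time: 0.6
tool_pos: [0.2636, 0.5663, 0.2445]
tool_rot: [-0.0, -0.066, 0.998, -0.001]
contact_force: [0.4, 0.7, -0.2]
gripper_width: 0.708
grasp_force: 0.0
```

servo_tool --moves '[[[-12, -42.5, 0, 0, 0, 0, 60], [-12, -42.5, 0, 0, 0, 0, 60], [-12, -42.5, 0, 0, 0, 0, 60], [-12, -42.5, 0, 0, 0, 0, 60], [-12, -42.5, 0, 0, 0, 0, 60], [-12, -42.5, 0, 0, 0, 0, 60], [-12, -42.5, 0, 0, 0, 0, 60], [-12, -42.5, 0, 0, 0, 0, 60], [-12, -42.5, 0, 0, 0, 0, 60], [-12, -42.5, 0, 0, 0, 0, 60], [-12, -42.5, 0, 0, 0, 0, 60], [-12, -42.5, 0, 0, 0, 0, 60]]]'

```text
time: 2.1
tool_pos: [0.4718, 0.0777, 0.2449]
tool_rot: [-0.0, -0.064, 0.998, 0.0]
contact_force: [0.4, 0.2, -1.2]
gripper_width: 0.702
grasp_force: 0.0
```

```bash
cat >> h.py <<'E'
def where():
    s=manip.state(); b=np.load('base.npy'); T=rot(s['tool_rot']); c,sn=np.cos(b[2]),np.sin(b[2]); B=np.array([[c,-sn,0],[sn,c,0],[0,0,1]])
    print('t',s['time'],'tcp base mm',(1000*B.T@(s['tool_pos']-[b[0],b[1],0])).round(1),'tool axes in base',(B.T@T).round(3).tolist(),'F base',(B.T@s['contact_force']).round(1),'w',s['gripper_width'],'g',s['grasp_force'])
E
python3 - <<'E'
from h import *
where(); grab('wrist','w1.png')
E
```

```text
t 2.1 tcp base mm [-69.1 -34.2 244.9] tool axes in base [[-1.0, 0.0, -0.0], [0.0, 1.0, 0.0], [0.0, 0.0, -1.0]] F base [ 0.5  0.2 -1.2] w 0.7023046324973636 g 0.0
```

View pics/w1.png

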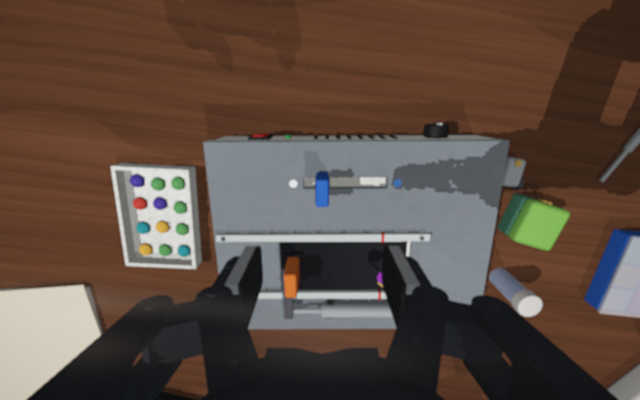

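The wrist view shows the tool square to the base. The blue tab is at about (322,190), midway between the fingers, and the orange tab is at (291,278). I'll descend and pinch.

servo_tool --moves '[[[-1, 1, 25, 0, 0, 0, 50], [0, 0, 25, 0, 0, 0, 50], [0, 0, 25, 0, 0, 0, 50], [0, 0, 25, 0, 0, 0, 50], [0, 0, 25, 0, 0, 0, 50], [0, 0, 13, 0, 0, 0, 50], [0, 0, 10, 0, 0, 0, 50], [0, 0, 0, 0, 0, 0, 50]]]'

```text
time: 3.15
tool_pos: [0.4724, 0.0803, 0.097]
tool_rot: [-0.0, -0.064, 0.998, 0.0]
contact_force: [-0.7, 0.7, -0.7]
gripper_width: 0.587
grasp_force: 0.0
```

servo_tool --moves '[[[0, 0, 0, 0, 0, 0, 0], [0, 0, 0, 0, 0, 0, 0], [0, 0, 0, 0, 0, 0, 0], [0, 0, 0, 0, 0, 0, 0], [0, 0, 0, 0, 0, 0, 0], [0, 0, 0, 0, 0, 0, 0]]]'

```text
time: 3.9
tool_pos: [0.4733, 0.0801, 0.0984]
tool_rot: [0.001, -0.064, 0.998, -0.0]
contact_force: [-2.4, -2.0, 5.8]
gripper_width: 0.13
grasp_force: 59.1
```

```bash
python3 -c "
from h import *
where()"
```

```text
t 3.9 tcp base mm [-67.4 -32.   98.4] tool axes in base [[-1.0, -0.0, 0.001], [-0.0, 1.0, -0.001], [-0.001, -0.001, -1.0]] F base [-2.6 -1.7  5.8] w 0.1300256422177277 g 59.146538972854614
```

servo_tool --moves '[[[0, 5, 0, 0, 0, 0, 0], [0, 5, 0, 0, 0, 0, 0], [0, 5, 0, 0, 0, 0, 0], [0, 5, 0, 0, 0, 0, 0], [0, 5, 0, 0, 0, 0, 0], [0, 5, 0, 0, 0, 0, 0], [0, 5, 0, 0, 0, 0, 0], [0, 5, 0, 0, 0, 0, 0], [0, 5, 0, 0, 0, 0, 0], [0, 5, 0, 0, 0, 0, 0], [0, 2, 0, 0, 0, 0, 0], [0, 0, 0, 0, 0, 0, 0]]]'

```text
time: 5.4
tool_pos: [0.4665, 0.1312, 0.0985]
tool_rot: [0.0, -0.064, 0.998, -0.001]
contact_force: [-2.1, -4.6, 6.8]
gripper_width: 0.131
grasp_force: 59.5
```

```bash
python3 -c "
from h import *
where()"
```

```text
t 5.4 tcp base mm [-67.6  19.5  98.5] tool axes in base [[-1.0, -0.001, 0.001], [-0.001, 1.0, -0.002], [-0.001, -0.002, -1.0]] F base [-2.7 -4.3  6.8] w 0.1307856751241417 g 59.53569531440735
```

Nearly there. I'll push in small steps until the stop shows in the force.

servo_tool --moves '[[[0, 1, 0, 0, 0, 0, 0], [0, 1, 0, 0, 0, 0, 0], [0, 0.5, 0, 0, 0, 0, 0], [0, 0, 0, 0, 0, 0, 0], [0, 0, 0, 0, 0, 0, 0]]]'

```text
time: 6.02
tool_pos: [0.4665, 0.1313, 0.0984]
tool_rot: [0.0, -0.064, 0.998, -0.004]
contact_force: [-1.8, -13.7, 7.1]
gripper_width: 0.128
grasp_force: 59.7
```

```bash
python3 -c "
from h import *
where()"
```

```text
t 6.025 tcp base mm [-67.6  19.7  98.4] tool axes in base [[-1.0, -0.0, 0.0], [-0.0, 1.0, -0.007], [-0.0, -0.007, -1.0]] F base [ -3.5 -13.4   7.1] w 0.12767286476603873 g 59.72984790802002
```

The reaction force is 13 N at base y = 19.7, so the filter is at its stop. I'll relieve the push, open, lift and move over the orange grip.

servo_tool --moves '[[[0, -2.5, 0, 0, 0, 0, 0], [0, 0, 0, 0, 0, 0, 45], [0, 0, 0, 0, 0, 0, 45], [0, 0, 0, 0, 0, 0, 45], [0, 0, -25, 0, 0, 0, 45], [0, 0, -35, 0, 0, 0, 45], [0, 0, -30, 0, 0, 0, 45], [-23, -21, 0, 0, 0, 0, 45], [-23, -21, 0, 0, 0, 0, 45], [-23, -21, 0, 0, 0, 0, 45], [-23, -21, 0, 0, 0, 0, 45], [0, 0, 0, 0, 0, 0, 45]]]'

```text
time: 7.52
tool_pos: [0.5689, 0.0593, 0.1869]
tool_rot: [-0.0, -0.063, 0.998, 0.0]
contact_force: [-0.7, -0.2, 0.5]
gripper_width: 0.527
grasp_force: 0.0
```

Run:
```python
from h import *
where(); d=grab('wrist','w2.png'); grab('top','t2.png')
im=d['image'].copy(); b=np.load('base.npy')
print(proj('w2.png',base(b,[(-68,20,110),(-68,-40,110),(25,-65,113),(25,60,73)])).round())
cv2.imwrite('pics/w2b.png',im)
```

```text
t 7.525 tcp base mm [ 24.8 -64.8 186.9] tool axes in base [[-1.0, 0.002, -0.0], [0.002, 1.0, 0.0], [0.0, 0.0, -1.0]] F base [-0.8 -0.1  0.5] w 0.527444292667725 g 0.0
[[456.  78.]
 [360.  78.]
 [321. 219.]
 [471. 202.]]
```

View pics/w2.png

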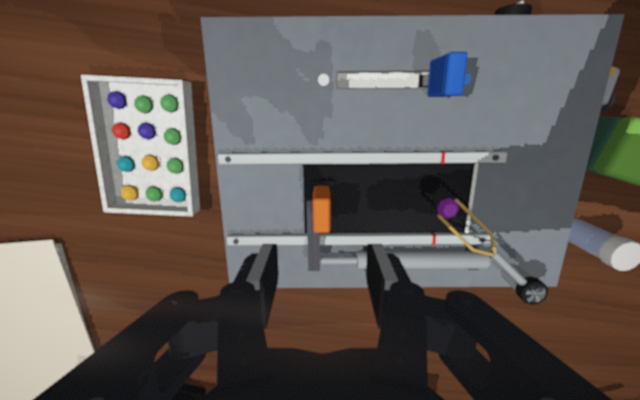

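The blue tab top is at (457,75), against (456,78) predicted at the stop. The blade's white edge is at (471,202), so the shutter is shut. The orange top is at (321,210), centred between the fingers. I'll descend and pinch it.

servo_tool --moves '[[[2, 0, 25, 0, 0, 0, 45], [0, 0, 25, 0, 0, 0, 45], [0, 0, 20, 0, 0, 0, 45], [0, 0, 10, 0, 0, 0, 45], [0, 0, 8, 0, 0, 0, 45], [0, 0, 0, 0, 0, 0, 45]]]'

```text
time: 8.38
tool_pos: [0.5659, 0.06, 0.0991]
tool_rot: [-0.0, -0.064, 0.998, 0.0]
contact_force: [0.2, 0.8, -0.4]
gripper_width: 0.525
grasp_force: 0.0
```

servo_tool --moves '[[[0, 0, 0, 0, 0, 0, 0], [0, 0, 0, 0, 0, 0, 0], [0, 0, 0, 0, 0, 0, 0], [0, 0, 0, 0, 0, 0, 0], [0, 0, 0, 0, 0, 0, 0], [0, 0, 0, 0, 0, 0, 0]]]'

```text
time: 9.12
tool_pos: [0.5667, 0.0588, 0.1004]
tool_rot: [0.001, -0.064, 0.998, -0.001]
contact_force: [0.0, -5.3, 2.2]
gripper_width: 0.125
grasp_force: 59.4
```

```bash
python3 -c "
from h import *
where()"
```

```text
t 9.125 tcp base mm [ 22.6 -65.  100.4] tool axes in base [[-1.0, -0.0, 0.001], [-0.0, 1.0, -0.003], [-0.001, -0.003, -1.0]] F base [-0.6 -5.2  2.2] w 0.12465501408627233 g 59.35118615627289
```

servo_tool --moves '[[[0, -3, 0, 0, 0, 0, 0], [0, -4, 0, 0, 0, 0, 0], [0, -4, 0, 0, 0, 0, 0], [0, -4, 0, 0, 0, 0, 0], [0, -4, 0, 0, 0, 0, 0], [0, -4, 0, 0, 0, 0, 0], [0, -4, 0, 0, 0, 0, 0], [0, -3, 0, 0, 0, 0, 0], [0, -1, 0, 0, 0, 0, 0], [0, 0, 0, 0, 0, 0, 0], [0, 0, 0, 0, 0, 0, 0]]]'

```text
time: 10.5
tool_pos: [0.5704, 0.031, 0.1004]
tool_rot: [0.001, -0.064, 0.998, 0.002]
contact_force: [-1.0, 7.7, 6.0]
gripper_width: 0.132
grasp_force: 59.9
```

Run:
```python
from h import *
where(); d=grab('wrist','w3.png'); t=grab('top','t3.png'); b=np.load('base.npy')
M=[(-68,20,110),(25,-95,113),(25,30,73),(60,30,77),(-10,30,77)]
print(proj('w3.png',base(b,M)).round(1),proj('t3.png',base(b,M)).round(1))
a=cv2.resize(t['image'][140:240,220:340],None,fx=5,fy=5,interpolation=2)
w=cv2.resize(d['image'],(640,400)); cv2.imwrite('pics/t3c.png',a)
```

```text
t 10.5 tcp base mm [ 22.7 -93.1 100.4] tool axes in base [[-1.0, -0.0, 0.002], [-0.0, 1.0, 0.003], [-0.002, 0.003, -1.0]] F base [0.  7.7 6. ] w 0.13232422595633325 g 59.94133651256561
[[635.1  64. ]
 [316.7 293.4]
 [538.7 251.2]
 [530.9 308.4]
 [558.1 193.6]] [[276.  212.7]
 [309.1 177.8]
 [269.9 185.2]
 [268.4 174.2]
 [271.2 196. ]]
```

View pics/w3.png

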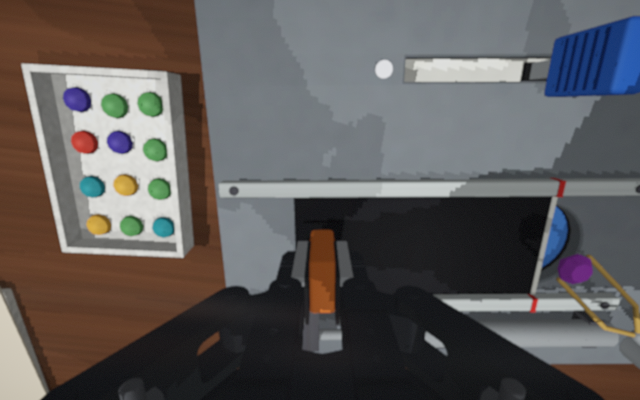

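The blue filter shows in the half-open well at (555,235). The blade edge at (545,251) is about 2 mm short of the half-travel prediction (539,251). The tool pose (28.1 mm) and the 7.7 N spring force agree with this. I'll move 2 mm more and hold.

servo_tool --moves '[[[0, -2, 0, 0, 0, 0, 0], [0, 0, 0, 0, 0, 0, 0], [0, 0, 0, 0, 0, 0, 0], [0, 0, 0, 0, 0, 0, 0], [0, 0, 0, 0, 0, 0, 0], [0, 0, 0, 0, 0, 0, 0], [0, 0, 0, 0, 0, 0, 0], [0, 0, 0, 0, 0, 0, 0]]]'

```text
time: 11.6
tool_pos: [0.5706, 0.0291, 0.1004]
tool_rot: [0.001, -0.064, 0.998, 0.002]
contact_force: [-0.7, 6.5, 5.8]
gripper_width: 0.127
grasp_force: 60.0
```

Run:
```python
from h import *
where(); grab('wrist','w4.png'); b=np.load('base.npy')
print(proj('w4.png',base(b,[(25,30,73),(60,30,77),(-10,30,77)])).round(1))
```

```text
t 11.6 tcp base mm [ 22.7 -95.  100.4] tool axes in base [[-1.0, -0.0, 0.002], [-0.0, 1.0, 0.004], [-0.002, 0.004, -1.0]] F base [0.2 6.5 5.8] w 0.12690901544332803 g 59.951770305633545
[[542.  251.2]
 [534.1 308.4]
 [561.7 193.6]]
```

View pics/w4.png

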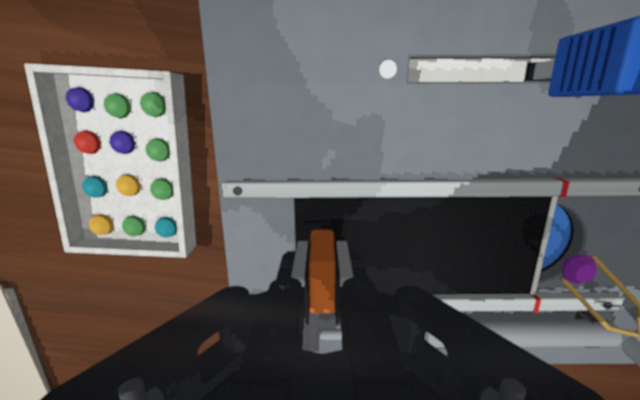

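The blade edge at (543,251) now matches the predicted half-travel position (542,251), with the grip at 60 N. I'm handing it in.

```bash
python3 -c "
from plant import manip
print(manip.job_done())"
```

```text
the job is handed in; nothing more can be done
None
```

The job is handed in, with no verdict returned: the filter is at its blue end stop, and the gripper is still holding the shutter at about 30 mm (half travel), with its edge within about 1 mm of the well centre.

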